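# Serve a roll with tongs at the mail-lobby counter

### The job

On the lobby's refreshment counter, take the clear dome off the cake stand by its knob and stand it upright on the round cork mat. Then pick up the serving tongs by their black grips, close them on the bread roll and lift it about 10 cm off the stand, without the gripper or arm touching the roll and leaving everything else on the counter as it is. Finish while holding the roll up in the tongs: do not put it down or let go.

Things in the scene. Friction and masses are not known exactly. Their poses are not given: they have to be found in the camera images.
- stand: white ceramic cake stand, fixed: a flat round plate 160 mm across whose top is 50 mm above the counter, on a foot. Origin: centre of the foot, on the counter.
- mat: round cork mat, fixed, 160 mm across and 4 mm thick, empty at the start: the place for the dome. Origin: its centre, on the counter.
- dome: clear straight-sided dome, open below, 120 mm outside diameter, 3 mm wall, 85 mm high without its knob, about 250 g; at the start it stands on the cake stand over the roll. Origin: centre of its lower rim; z up through the knob.
- dome_knob (a point): middle of the pale wooden knob on top of the dome, 109 mm above the dome's lower rim. The knob is round, 26 mm across over the 20 mm of height around this point (99 to 119 mm above the rim), with a thinner neck of 14 mm below and its top at 123 mm.
- roll: round bread roll with three score marks on top, 48 mm across with upright sides from 6 to 28 mm above its underside and a rounded top at 46 mm, about 60 g; on the cake stand, under the dome, within 8 mm of the centre. Origin: centre of its underside; z up.
- tong_rest: fixed steel tong rest: base plate 170 x 100 mm, 6 mm thick, with two cross bars 10 mm wide and 100 mm long, tops 22 mm above the counter, 65 mm either side of its centre. Origin: its centre, on the counter; x along its length.
- tongs: steel serving tongs, 235 mm long, about 110 g, lying level and fully open across the rest's bars. Two upright blades 26 mm high, side by side, sprung open, come from a round head 26 mm across. Origin: on the underside, midway between the two black grips; x to the tips, z up; the blades close along y. Head centre 90 mm behind the origin.
- tongs_grip (a point): midway between the two black grips, 13 mm above the tongs' underside. Each grip is 50 mm long, 26 mm high. Width over the grips: 58 mm open, 46 mm with the tips on a 48 mm thing, 25 mm shut. The spring pushes each grip out with 6 N open, 8.5 N at 48 mm, 13 N shut, so a light squeeze of a few mm carries the tongs; let go, they spring open.
- tongs_tip (a point): midway between the two flat tip plates of the tongs, 110 mm ahead of the tongs' origin and 13 mm above their underside. Each plate is 44 mm long and 26 mm high. Clear gap between them 76 mm when open; both blades swing in evenly about hinges 85 mm behind the origin, so the gap shrinks 2.3 mm for each mm squeezed at the grips.
- tong_left: the tongs' blade on their +y side, with its black grip. Origin: its hinge pin, 85 mm behind and 10 mm to the +y side of the tongs' origin; z up.
- tong_right: the tongs' blade on their -y side, with its black grip. Origin: its hinge pin, 85 mm behind and 10 mm to the -y side of the tongs' origin; z up.
- mug: white mug, 80 mm across, 90 mm high, handle on its +y side; leave alone. Origin: centre of underside.
- paper_cup: paper cup, 80 mm across, 100 mm high; leave alone. Origin: centre of underside.
- sugar_jar: glass jar with steel cap, 70 mm across, 110 mm high; leave alone. Origin: centre of underside.
- parcel: small cardboard parcel, 90 x 65 x 40 mm; leave alone. Origin: centre of underside.
- bell: brass counter bell, 70 mm across, 48 mm high; leave alone. Origin: centre of underside.
- key: brass key with a wooden tag, 130 mm long along x (80 mm to -x, 48 mm to +x), 28 mm wide, 5 mm thick; leave alone. Origin: on its underside.
Mind the look-alikes: they are no part of the job. Leave any orange or purple look-alike of the tong_rest alone.

How it is judged:
By the outcome, as a careful person would: the job done as asked, in the order asked, and still so for the second after the job is handed in, while the arm keeps its last pose, push and grip.
It also fails if it takes over 64 s, if anything falls off the work surface, if the arm or the gripper's body presses on something with over 40 N, if the wrist force passes 120 N, or if a joint passes its speed limit or range.

### The arm

A 6-joint arm with a two-finger parallel gripper is mounted at the origin on the work surface. World frame = base frame: x ahead of the robot, y to its left, z up, the work surface at z = 0. Lengths are in m, angles in degrees, forces in N, time in s.
With the tool pointing down it reaches from about 0.3 to 0.875 m from the base axis. Payload 6.4 kg.
Tool frame: the origin (TCP) lies between the finger pads; the fingertips stand 25 mm ahead of it and the grasp point (between the pads) lies 6 mm ahead of it (robot.tcp_to_tips is the distance from the TCP to the fingertips, in m); z points along the fingers, y is the line along which they close (so a half turn about z gives the same grasp; the last joint's range is limited). The gripper opens to 85 mm and grips with 20 to 120 N. Pads are 22 mm wide; open, the fingers measure 114 mm over their backs; the gripper's body (76 mm by 85 mm) begins 54 mm behind the grasp point. The pads swing forward as they close: fully open they stand 13 mm farther back than shut.
Start: joints at [-75.705, 10.359, 92.074, -0, 77.567, -11.82], TCP at [0.253, -0.516, 0.256] pointing down, gripper open.
Joint ranges: [-171.53, 171.53], [-51.25, 118.39], [17.06, 147.69], [-65.23, 245.23], [0, 150.52], [-178.68, 178.68]. Speed limits (degrees/s): [147.25, 147.25, 172.46, 180, 180, 180].

### API

Orientations are given as a 3x3 rotation matrix whose columns are the frame's x, y, z axes.
In Python, from bench import robot gives the robot as it stands. Calls block until the motion is done:
- robot.move_pose(position, orientation): joint-space move of the TCP to a pose.
- robot.move_straight(position, frame=None, velocity=0.15, until_force=None): straight line of the TCP; frame=None keeps the orientation; velocity is the mean speed in m/s. With until_force (N) it stops when the force on the tool has changed by that much, and returns True; else False.
- robot.move_j(angles): joint-space move.
- robot.gripper_to(opening, grasp_force=None): opening from 0.0 (shut) to 1.0 (fully open); grasp_force is the grip in N (None keeps the last); returns when the fingers have stopped.
- robot.wait(seconds).
- robot.inverse_kinematics(position, orientation): joint angles nearest the present ones, or None.
- robot.read_camera(name): name is "scene" or "top" or "wrist"; returns a dict with "img" (480x640x3 uint8, red, green, blue), "camera_matrix" (3x3 intrinsics, pixels), "rvec" (rotation vector, rad) and "tvec" (3), from world to camera coordinates, as OpenCV has them. Camera axes: x right, y down, z forward; pixel columns grow to the right and rows downward; lengths in m; the calibration is good to about 2 mm. A picture is of the moment at which its call begins. There is no depth.
A pose or a line that the arm cannot do raises robot.Unreachable and nothing moves.
- robot.job_done(): hands the job in; it is judged then, once.
Trained networks look in the newest picture that a camera, given by its name, has taken for a name from the list of things; names that differ only in an ending like _2 or _b are one class to them, and where a whole thing is asked for, a point or a joint stands for the part that bears it (a point fixed in the world has none). Each returns a list of dicts, best first, with "conf" (0 to 1); they miss things now and then, are a little off and sometimes report something else, mostly with a low value. They report only what shows in the picture. A call takes as long as a camera call. They do not tell look-alikes from the thing itself.
- robot.trace(camera, name): "region" (480x640 bool, what is visible of it) and "pixel" ([column, row] in pixels, amid what is visible of it).
Readings, each from a call of its own:
- robot.read_clock(): time.
- robot.read_joints(): joint angles.
- robot.read_joint_vel(): joint speeds.
- robot.read_effort(): joint torques, N m.
- robot.read_eef_pos(): TCP position.
- robot.read_tcp_rot(): TCP orientation.
- robot.read_force(): force on the tool from outside, world axes, zero at the start.
- robot.read_wrist_torque(): the same for the moment, N m.
- robot.read_finger_gap(): opening from 0.0 (shut) to 1.0 (fully open).
- robot.read_gripper_force(): force on a finger pad.
Only numpy, scipy, OpenCV 4.12 (cv2) and the standard library are available. Lean on these libraries where they do the work, as an engineer would, in place of code of your own. Each camera call takes 0.05 s, during which the arm holds its last target. There are 200 camera calls.

## Working session

There is one attempt and no reset: what is moved stays moved. The work goes in short steps, each a Python script; the robot and the scene stay as the last script left them, time stands still between calls to the robot, and variables do not carry over. Pictures are saved under pics/ and viewed, at most 10 in all, crops included, and the job is handed in when it is done.

```bash
mkdir -p pics; ls
cat > h.py <<'E'
import numpy as np, cv2
from bench import robot
def cam(n):
    d=robot.read_camera(n); R=cv2.Rodrigues(np.array(d["rvec"],float))[0]
    return d["img"],np.array(d["camera_matrix"],float),R,np.array(d["tvec"],float).ravel()
def ray(c,px,z):
    _,K,R,t=c; o=-R.T@t; d=R.T@np.linalg.inv(K)@np.array([px[0],px[1],1.]); return o+d*(z-o[2])/d[2]
def proj(c,P):
    _,K,R,t=c; p=(np.atleast_2d(P)@R.T+t)@K.T; return p[:,:2]/p[:,2:]
def save(n,img): cv2.imwrite(f"pics/{n}.png",img[...,::-1])
def down(yaw):  # tool y axis at yaw deg in world
    a=np.radians(yaw); y=np.array([np.cos(a),np.sin(a),0]); z=np.array([0,0,-1.]); return np.column_stack([np.cross(y,z),y,z])
E
python3 - <<'E'
from h import *
for n in("scene","top"):
    c=cam(n); save(n,c[0]); print(n,"cam at",-c[2].T@c[3])
    for o in "stand mat dome dome_knob roll tong_rest tongs tongs_grip tongs_tip tong_left tong_right mug paper_cup sugar_jar parcel bell key".split():
        for r in robot.trace(n,o)[:4]:
            print(o,round(r["conf"],2),np.round(r["pixel"]),r["region"].sum(),ray(c,r["pixel"],{"dome_knob":.159,"tongs_grip":.035,"tongs_tip":.035,"tongs":.035}.get(o,0.0)).round(3)[:2])
E
```

```text
pics
scene cam at [ 1.3575122  -0.10944699  1.21485736]
stand 0.97 [200. 298.] 748 [ 0.536 -0.283]
stand 0.4 [333. 295.] 391 [0.562 0.064]
mat 0.67 [420. 267.] 2237 [0.497 0.315]
mat 0.61 [330. 289.] 352 [0.544 0.058]
dome 0.72 [185. 278.] 2159 [ 0.467 -0.323]
dome_knob 0.76 [184. 276.] 2234 [ 0.578 -0.298]
tong_rest 0.92 [319. 306.] 1516 [0.593 0.022]
tong_rest 0.86 [405. 190.] 1367 [0.202 0.34 ]
tong_rest 0.71 [199. 199.] 1413 [ 0.178 -0.288]
tong_rest 0.36 [183. 277.] 2172 [ 0.464 -0.329]
tongs 0.87 [327. 293.] 772 [0.579 0.043]
tongs 0.39 [223. 359.] 1354 [ 0.735 -0.224]
tongs_grip 0.82 [329. 291.] 854 [0.573 0.049]
tongs_grip 0.25 [222. 359.] 1401 [ 0.735 -0.225]
tongs_tip 0.62 [324. 291.] 780 [0.572 0.037]
tong_left 0.85 [335. 297.] 346 [0.569 0.068]
tong_right 0.71 [316. 300.] 297 [0.573 0.018]
mug 0.67 [411. 341.] 1533 [0.719 0.237]
paper_cup 0.6 [224. 360.] 1342 [ 0.719 -0.225]
sugar_jar 0.58 [364. 355.] 1183 [0.743 0.113]
parcel 0.77 [250. 251.] 862 [ 0.392 -0.147]
bell 0.75 [346. 247.] 459 [0.406 0.122]
key 0.78 [260. 324.] 339 [ 0.629 -0.133]
top cam at [ 0.4267744  -0.00
[... 326 characters left out ...]
st 0.77 [307. 182.] 3179 [0.582 0.024]
tong_rest 0.75 [155. 354.] 3739 [0.202 0.342]
tong_rest 0.6 [451. 375.] 3841 [ 0.171 -0.295]
tongs 0.92 [316. 188.] 410 [0.563 0.003]
tongs_grip 0.65 [315. 185.] 586 [0.57  0.005]
tongs_grip 0.47 [305. 180.] 3315 [0.582 0.027]
tongs_tip 0.8 [316. 190.] 539 [0.56  0.003]
tong_left 0.71 [293. 182.] 200 [0.581 0.054]
tong_right 0.78 [316. 176.] 157 [0.595 0.005]
mug 0.81 [218.  96.] 1739 [0.765 0.224]
paper_cup 0.92 [427.  95.] 1434 [ 0.778 -0.235]
sugar_jar 0.93 [270.  87.] 1245 [0.788 0.109]
parcel 0.86 [382. 264.] 1461 [ 0.406 -0.142]
bell 0.56 [260. 255.] 818 [0.419 0.121]
bell 0.46 [172. 216.] 4169 [0.501 0.315]
key 0.6 [379. 164.] 493 [ 0.623 -0.133]
```

View pics/scene.png

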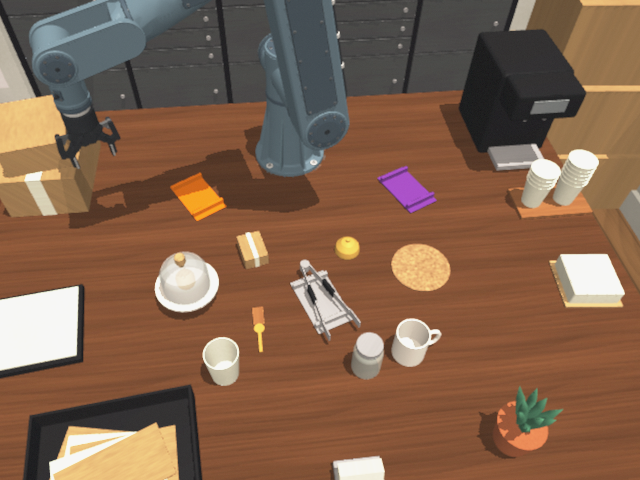

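View pics/top.png

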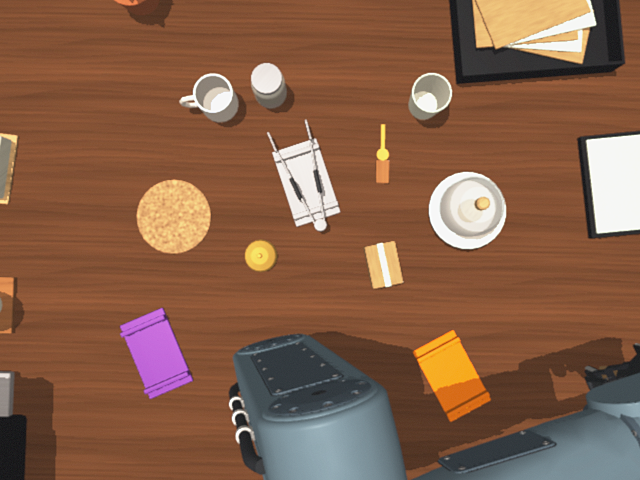

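Scene picture: the steel rest with the tongs is at (322,298). The orange look-alike is at (198,197) and the purple one at (407,189), and both are empty. The dome is on the stand at (186,280) with its knob at about (180,258). The cork mat is at (420,267).
Top picture: tongs head at (320,225), grips at (296,188) and (319,181), knob at (482,203), mat at (173,217). The only steel rest is the one holding the tongs, at (307,182), so that is the one meant. I'll confirm it in a crop.

```bash
cat > m.py <<'E'
from h import *
from scipy.optimize import least_squares
def tri(cs,ps):
    return least_squares(lambda X:np.concatenate([(proj(c,X)[0]-p) for c,p in zip(cs,ps)]),[.5,0,.1])
E
python3 - <<'E'
from m import *
cs=[cam("scene"),cam("top")]
ps=[]
for c,(u,v) in zip(cs,[(180,258),(482,203)]):
    y,x=np.mgrid[:480,:640]; h=cv2.cvtColor(c[0],cv2.COLOR_RGB2HSV)
    m=(h[...,1]>90)&(np.hypot(x-u,y-v)<11)
    ps.append(np.array([x[m].mean(),y[m].mean()])); print(m.sum(),ps[-1])
s=tri(cs,ps); print("knob",s.x.round(4),s.fun.round(1))
# stand plate / mat centres: top mask
m=[r["region"] for r in [robot.trace("top","mat")[0]]][0]
y,x=np.nonzero(m); (u,v),_,_=cv2.fitEllipse(cv2.convexHull(np.stack([x,y],1).astype(np.float32)))
print("mat",ray(cs[1],(u,v),.004))
h=cv2.cvtColor(cs[1][0],cv2.COLOR_RGB2HSV); m=((h[...,1]<60)&(h[...,2]>90)).astype(np.uint8)
n,l,st,ce=cv2.connectedComponentsWithStats(m); k=l[240,450]; 
y,x=np.nonzero(l==k); e=cv2.fitEllipse(cv2.convexHull(np.stack([x,y],1).astype(np.float32))); print("stand",k,e,ray(cs[1],e[0],.05))
a=cv2.resize(cs[1][0][110:240,240:400],None,fx=4,fy=4,interpolation=cv2.INTER_CUBIC); save("tongs_top",a)
E
```

```text
185 [179.08108108 255.83783784]
148 [481.98648649 203.09459459]
knob [ 0.5279 -0.3087  0.1735] [-0.2 -0.  -0.1 -0. ]
mat [0.50047725 0.31213478 0.004     ]
stand 8 ((466.8896484375, 210.19595336914062), (77.30280303955078, 77.77823638916016), 131.34385681152344) [ 0.52366205 -0.31230734  0.05      ]
```

View pics/tongs_top.png

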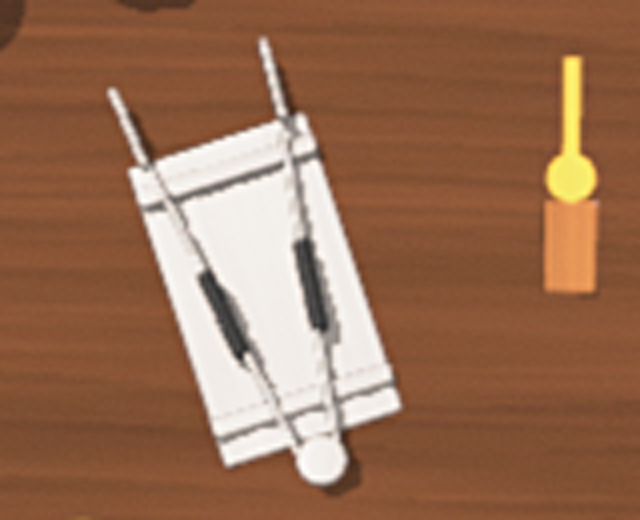

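The crop confirms it: a steel rest, with the tongs across its bars, black grips at crop (222,315) and (311,285), and the head at (322,460). Next is the dome.

Run:
```python
from m import *
K=np.array([.527,-.3100]); M=np.array([.5005,.312])
for yaw in (-120,-90,-60,-30,0,30,60,90):
    print(yaw,[None if (q:=robot.inverse_kinematics([*p,z],down(yaw))) is None else np.round(q).astype(int).tolist() for p,z in((K,.3),(K,.17),(M,.34),(M,.12))])
print(robot.read_tcp_rot())
```

```text
-120 [[-42, 13, 84, 0, 83, 78], [-42, 20, 91, 0, 69, 78], [20, 9, 84, 0, 87, 140], [20, 21, 96, 0, 63, 140]]
-90 [[-42, 13, 84, 0, 83, 48], [-42, 20, 91, 0, 69, 48], [20, 9, 84, 0, 87, 110], [20, 21, 96, 0, 63, 110]]
-60 [[-42, 13, 84, 0, 83, 18], [-42, 20, 91, 0, 69, 18], [20, 9, 84, 0, 87, 80], [20, 21, 96, 0, 63, 80]]
-30 [[-42, 13, 84, 0, 83, -12], [-42, 20, 91, 0, 69, -12], [20, 9, 84, 0, 87, 50], [20, 21, 96, 0, 63, 50]]
0 [[-42, 13, 84, 0, 83, -42], [-42, 20, 91, 0, 69, -42], [20, 9, 84, 0, 87, 20], [20, 21, 96, 0, 63, 20]]
30 [[-42, 13, 84, 0, 83, -72], [-42, 20, 91, 0, 69, -72], [20, 9, 84, 0, 87, -10], [20, 21, 96, 0, 63, -10]]
60 [[-42, 13, 84, 0, 83, -102], [-42, 20, 91, 0, 69, -102], [20, 9, 84, 0, 87, -40], [20, 21, 96, 0, 63, -40]]
90 [[-42, 13, 84, 0, 83, -132], [-42, 20, 91, 0, 69, -132], [20, 9, 84, 0, 87, -70], [20, 21, 96, 0, 63, -70]]
[[ 8.97909158e-01  4.40180807e-01  1.18140070e-05]
 [ 4.40180807e-01 -8.97909158e-01 -2.24958784e-05]
 [ 7.05651165e-07  2.53995544e-05 -1.00000000e+00]]
```

Run:
```python
from m import *
K=[.527,-.3100]; M=[.5005,.312]; F=down(-45)
robot.move_pose([*K,.26],F)
robot.move_straight([*K,.167],velocity=.12)
print(robot.gripper_to(0.0,40)); g=robot.read_finger_gap(); print("gap mm",g*85,robot.read_gripper_force(),robot.read_force())
if g*85>20:
    robot.move_straight([*K,.19],velocity=.1); robot.move_straight([*K,.32],velocity=.2)
    print(robot.read_force(),robot.read_finger_gap()*85)
    robot.move_straight([*M,.32],velocity=.25)
    c=cam("top");save("carry",c[0]); print(robot.read_finger_gap()*85, robot.read_clock())
```

```text
False
gap mm 24.049457641210367 39.34987942222506 [ 0.94255534 -0.38723755  1.83509604]
[ 0.48231226  0.53297657 -2.20843061] 24.57186275321472
24.43268221795545 8.6167
```

View pics/carry.png

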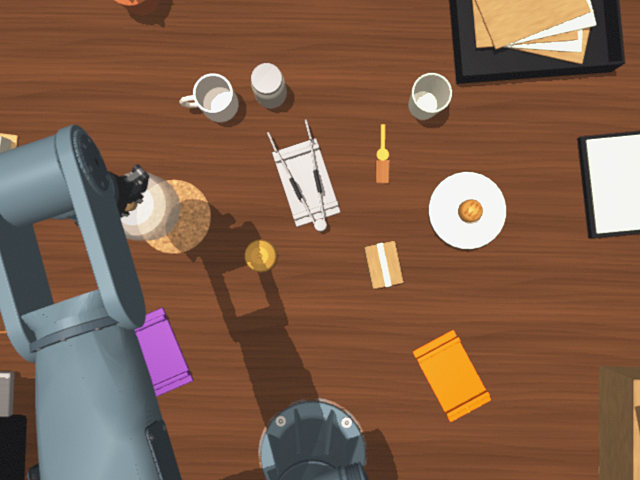

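The picture shows the dome hanging upright in the gripper over the mat at (150,208). The roll is uncovered at (470,210) and nothing else has changed.

Run:
```python
from m import *
M=[.5005,.312]
robot.move_straight([*M,.145],velocity=.2)
print(robot.move_straight([*M,.117],velocity=.03,until_force=4),robot.read_eef_pos(),robot.read_force())
robot.gripper_to(1.0); robot.move_straight([*M,.24],velocity=.2)
c=cam("top"); I=c[0]; y,x=np.mgrid[:480,:640]; h=cv2.cvtColor(I,cv2.COLOR_RGB2HSV)
m=(h[...,1]>90)&(np.hypot(x-470,y-210)<22); print("roll",m.sum(),ray(c,(x[m].mean(),y[m].mean()),.05+.028))
m=((h[...,2]<75)&(y>155)&(y<205)&(x>285)&(x<328)&(h[...,1]<110)).astype(np.uint8)
n,l,st,ce=cv2.connectedComponentsWithStats(m,connectivity=8)
for k in range(1,n):
    if st[k,4]>15: print("grip",st[k],ce[k],ray(c,ce[k],.043))
w=(h[...,1]<50)&(h[...,2]>200)&(np.hypot(x-320.5,y-225)<8); print("head",w.sum(),ray(c,(x[w].mean(),y[w].mean()),.045))
for o in("mat","dome","dome_knob","roll"):
    for r in robot.trace("top",o)[:2]: print(o,r["conf"],r["pixel"])
print(robot.read_clock())
# go above the tongs and look with the wrist camera
robot.move_pose([.55,.02,.30],down(-75)); c=cam("wrist"); save("w1",c[0]); save("s2",cam("scene")[0])
print(robot.read_joints(),-c[2].T@c[3],robot.read_clock())
```

```text
True [0.50054629 0.3115752  0.12117908] [-0.26447109 -1.37337578  3.62218756]
roll 436 [ 0.52078725 -0.31153576  0.078     ]
grip [314 170   8  23  72] [317.56944444 180.83333333] [5.78786095e-01 5.30646805e-04 4.30000000e-02]
grip [290 178  12  22  71] [295.84507042 188.50704225] [0.56155785 0.04578216 0.043     ]
head 114 [ 0.48820878 -0.00585998  0.045     ]
mat 0.85 [191.3, 235.9]
mat 0.35 [315.8, 188.6]
dome 0.81 [173.8, 220.5]
dome 0.39 [316.6, 189.7]
dome_knob 0.82 [169.0, 213.0]
dome_knob 0.47 [294.3, 183.3]
roll 0.75 [470.0, 211.0]
roll 0.52 [270.7, 85.0]
12.0
[-1.01454729e+01  5.24958784e+00  9.27534556e+01  2.06126310e-02
  8.20414107e+01  6.47240516e+01] [0.62363909 0.04061349 0.41700518] 13.2583
```

View pics/w1.png

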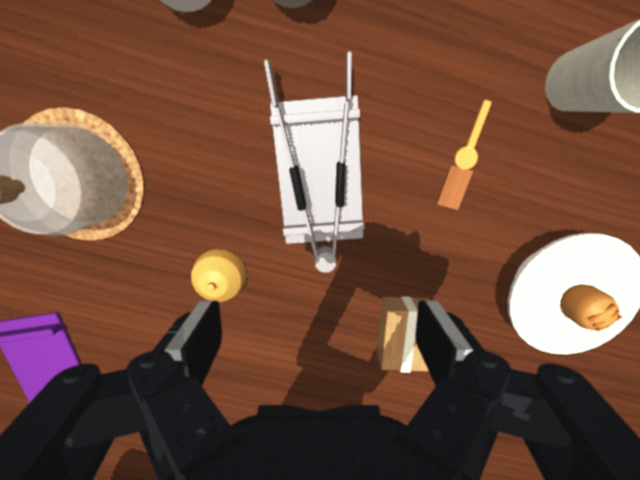

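View pics/s2.png

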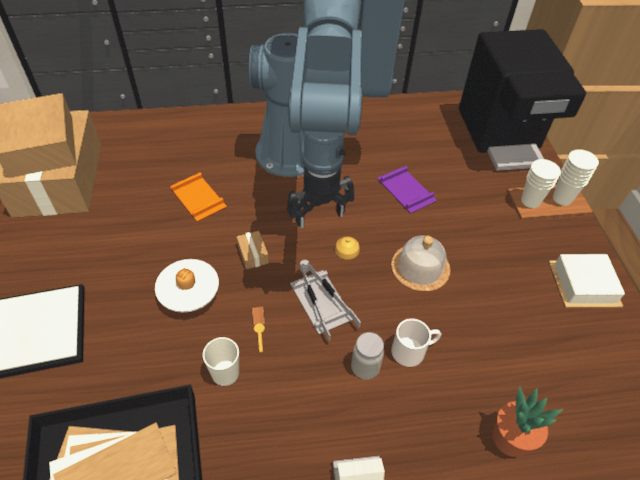

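The wrist picture shows the tongs' grips at (298,187) and (341,184), the head at (325,262) and the tip ends at (268,63) and (349,55). In the scene picture the dome stands upright on the mat at (424,262), and the roll is at (185,279). I'll cross-check the tongs' pose with the wrist calibration.

Run:
```python
from m import *
c=cam("wrist"); h=cv2.cvtColor(c[0],cv2.COLOR_RGB2HSV); y,x=np.mgrid[:480,:640]
m=((h[...,2]<60)&(y>155)&(y<215)&(x>280)&(x<352)&(h[...,1]<110)).astype(np.uint8)
n,l,st,ce=cv2.connectedComponentsWithStats(m); G=[]
for k in range(1,n):
    if st[k,4]>60: print(st[k],ce[k]); G.append(ray(c,ce[k],.042)[:2])
G=np.array(G); print(G)
hd=ray(c,(325,260),.045)[:2]; t=[ray(c,p,.044)[:2] for p in((268,63),(349,55))]
print("head",hd,"tips",t); mid=G.mean(0); v=mid-hd; print("mid",mid,"head-mid",np.linalg.norm(v),np.degrees(np.arctan2(v[1],v[0])))
v=np.mean(t,0)-hd; print("tip-head",np.linalg.norm(v),np.degrees(np.arctan2(v[1],v[0])))
d=G[0]-G[1]; print("grip sep",np.linalg.norm(d),np.degrees(np.arctan2(d[1],d[0]))-90)
w=(h[...,1]>90)&(h[...,2]>60)&(np.hypot(x-590,y-307)<40)
print("roll(w)",w.sum(),ray(c,(x[w].mean(),y[w].mean()),.073))
```

```text
[337 163   9  44 316] [340.51898734 184.24367089]
[291 166  15  44 335] [298.24179104 187.68656716]
[[0.5795847  0.00357934]
 [0.56358506 0.04809187]]
head [ 0.4893407  -0.00341027] tips [array([0.67681276, 0.10759219]), array([0.70478907, 0.03146849])]
mid [0.57158488 0.0258356 ] head-mid 0.08728932316423135 19.575285899106316
tip-head 0.2142581331804956 19.903275840892896
grip sep 0.04730067224380346 -160.22946713946976
roll(w) 1961 [ 0.52235126 -0.30933129  0.073     ]
```

Run:
```python
from m import *
a=np.radians(19.8); u=np.array([np.cos(a),np.sin(a)]); P=np.array([.571,.0248])-.003*u; F=down(-70.2)
robot.move_pose([*P,.12],F)
print(robot.move_straight([*P,.039],velocity=.08,until_force=8),robot.read_eef_pos(),robot.read_force())
for g in (.68,.63,.605):
    robot.gripper_to(g,40); print(g,robot.read_finger_gap()*85,robot.read_gripper_force(),robot.read_force().round(1) if hasattr(robot.read_force(),'round') else robot.read_force())
robot.move_straight([*P,.06],velocity=.05); print(robot.read_finger_gap()*85,robot.read_gripper_force(),robot.read_force(),robot.read_wrist_torque())
robot.move_straight([*P,.20],velocity=.12); print(robot.read_force(),robot.read_clock())
save("lift",cam("scene")[0][200:360,220:420].repeat(3,0).repeat(3,1))
c=cam("wrist"); save("w2",c[0])
```

```text
False [0.56870736 0.02371276 0.03957922] [ 0.1945887  -0.64059836  0.4976467 ]
0.68 58.120623396954294 7.174815139733255 [-2.   0.6  5.7]
0.63 53.81753413847865 9.7371070983354 [-1.1 -0.6 10.2]
0.605 51.49682615578102 10.366312460973859 [-2.2 -0.4 11.7]
51.421928492569464 6.855256097624078 [ 0.49541141 -0.0406202  -2.00090528] [-0.04792032 -0.01634437  0.06137996]
[ 0.58557917 -0.51374809 -0.82916556] 17.9417
```

View pics/w2.png

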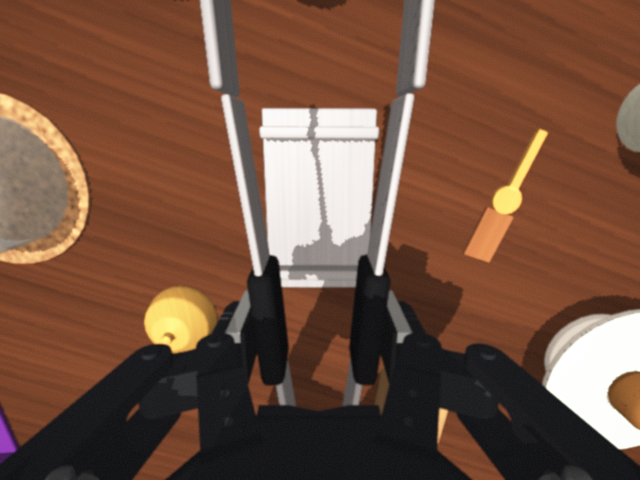

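View pics/lift.png

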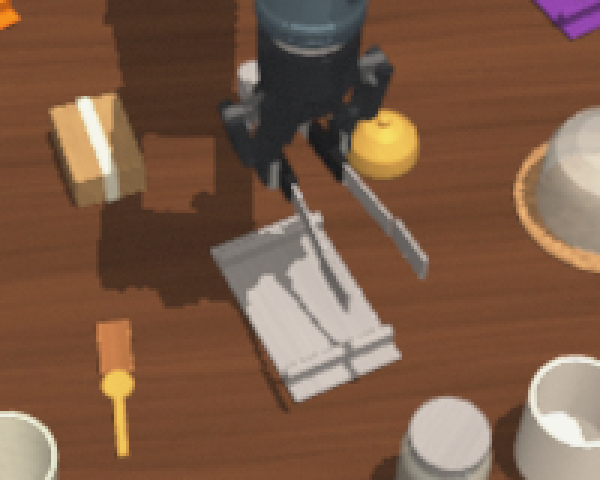

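The wrist picture shows the tongs held by both black grips at (268,320) and (370,320), with the tip plates at (212,45) and (425,45). The scene crop shows them lifted clear and the rest empty. I'll carry them over the roll and check their pitch against a projected model.

Run:
```python
from m import *
a=np.radians(19.8); u=np.array([np.cos(a),np.sin(a)]); R=np.array([.5215,-.3105]); T=R-.113*u
x,y,_=robot.read_eef_pos()
robot.move_straight([x,y,.24],velocity=.15); robot.move_straight([*T,.24],velocity=.2); robot.move_straight([*T,.17],velocity=.12); robot.wait(.2)
p=np.array(robot.read_eef_pos()); print(p,robot.read_finger_gap()*85,robot.read_clock())
u3=np.array([*u,0]); v3=np.array([-u[1],u[0],0]); k=np.array([0,0,1.])
O=np.array([*p[:2],p[2]-.0396+.022])+.003*u3
out=[]
for n,(x0,x1,y0,y1) in (("scene",(120,270,200,330)),("top",(400,540,120,260))):
    c=cam(n); s=4; I=cv2.resize(c[0][y0:y1,x0:x1],None,fx=s,fy=s,interpolation=cv2.INTER_CUBIC)
    for sg in(1,-1):
        for zz,col in((.026,(255,0,0)),(0,(0,0,255))):
            q=proj(c,[O+u3*d+v3*sg*.032+k*zz for d in(.088,.132)]); q=((q-[x0,y0])*s).astype(int)
            cv2.line(I,tuple(map(int,q[0])),tuple(map(int,q[1])),col,1)
    out.append(I)
h=max(i.shape[0] for i in out); out=[cv2.copyMakeBorder(i,0,h-i.shape[0],0,0,cv2.BORDER_CONSTANT) for i in out]
J=np.hstack(out); f=800/J.shape[1]; save("ov",cv2.resize(J,None,fx=f,fy=f,interpolation=cv2.INTER_AREA))
```

```text
[ 0.41561442 -0.34929701  0.17105431] 51.01188912724616 21.5583
```

View pics/ov.png

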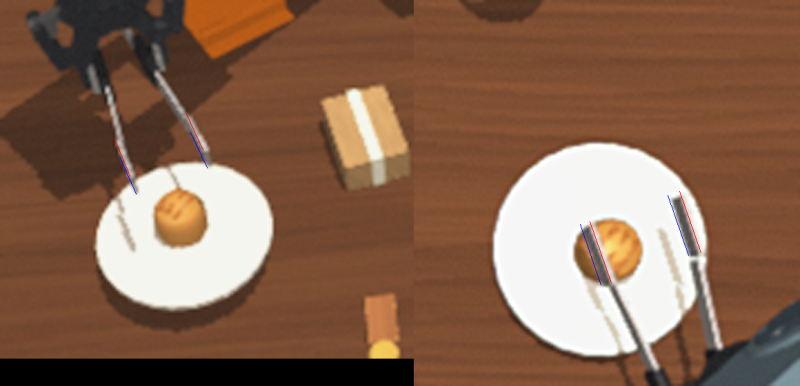

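The model lines lie on the tip plates in both views: tip plates at (133,190) and (207,160) in the left half, (592,250) and (683,225) in the right half. The tongs are level and straddle the roll at (608,252). Next: lower, close and lift.

Run:
```python
from m import *
T=np.array(robot.read_eef_pos())[:2]
robot.move_straight([*T,.10],velocity=.1)
print(robot.move_straight([*T,.0715],velocity=.04,until_force=4),robot.read_eef_pos(),robot.read_force())
for g in(.57,.54,.3):
    robot.gripper_to(g,38); print(g,robot.read_finger_gap()*85,robot.read_gripper_force(),robot.read_force())
robot.move_straight([*T,.085],velocity=.04); robot.move_straight([*T,.1735],velocity=.08); robot.wait(.3)
print(robot.read_eef_pos(),robot.read_finger_gap()*85,robot.read_gripper_force(),robot.read_force(),robot.read_clock())
a=cam("scene")[0][180:340,100:290]; b=cam("wrist")[0]
a=cv2.resize(a,(475,400),interpolation=cv2.INTER_CUBIC); save("fin",np.hstack([a,cv2.resize(b,(320,400))]))
```

```text
False [ 0.41552246 -0.3492109   0.0716079 ] [-0.38581072  0.46651488 -1.80367244]
0.57 48.39255977718751 7.380224236840149 [-0.15955807  0.84369112 -1.14447047]
0.54 46.00198385400043 8.27299381874127 [ 0.37029838 -0.44160407 -0.95232936]
0.3 44.6712877563144 39.582731898190104 [-1.2786146  -0.18223344 -0.73790079]
[ 0.41534699 -0.34895686  0.1731983 ] 44.46486904230727 39.4306825366948 [ 0.61408443 -0.0908528  -1.92079504] 26.0667
```

View pics/fin.png

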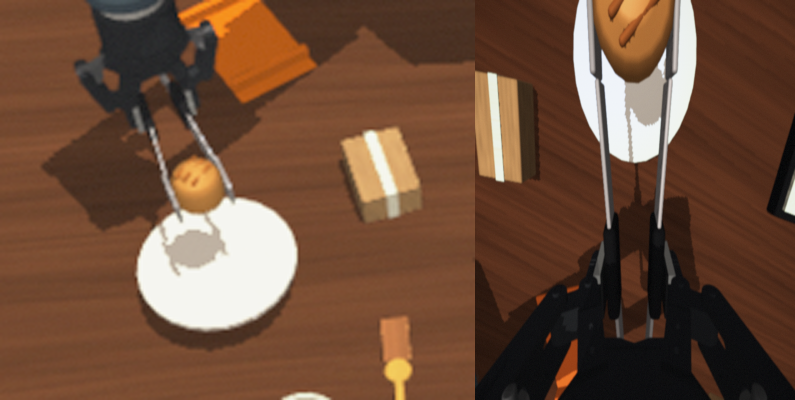

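The roll at (197,185) is held between the tip plates about 10 cm above the stand, with its shadow on the plate at (195,248). The gripper is well clear of it.

```bash
python3 -c "
from bench import robot
print(robot.read_finger_gap()*85); print(robot.job_done())"
```

```text
44.523987966431335
the job is handed in; nothing more can be done
None
```

The job is handed in: the dome stands upright on the cork mat, and the roll is held in the tongs about 10 cm above the stand, finished at about 26 s of the 64 s allowed.

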